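# Lock a filter cartridge into the fume filter unit

### The job

The fume filter unit on the board-builder's bench must be made ready for a lamination job: first push its open pre-filter drawer fully home until it seats at its detent. Then take the filter cartridge by the grip bar on its top, push it down into the bayonet socket on top of the unit against the spring, twist it about a quarter turn clockwise (seen from above) to the stop, and finish while still holding it there: its latch spring would turn it back if it were let go before the locking pin is set. Leave the other things on the bench where they are.

Things in the scene. Friction and masses are not known exactly. Their poses are not given: they have to be found in the camera images.
- filter_unit: The fume filter unit: fixed grey box, 220 deep (x) x 240 wide (y) x 130 high; origin at the centre of its underside, x from its front (drawer side, towards the robot) to its back, z up. The socket collar stands on its top.
- drawer (a joint): Opening of the pre-filter drawer in the unit's front, m: 0 = fully home, 0.08 = fully open; starts 0.04 to 0.07 open. It slides along the unit's x with 1.2 N of friction; a sprung detent must be overridden in the last 12 mm (about 10 N in all), then it is drawn home to a hard stop.
- drawer_front (a point): Centre of the outer face of the drawer's flat grey front panel (175 wide x 50 high, 12 thick), 95 mm above the bench, moving with the drawer. x points into the unit (push direction), z up. A black pull lip 90 wide, 12 to 21 mm below this point, sticks out 12 mm. The panel's top edge is 10 mm below the unit's top.
- cartridge_mid (a point): Filter cartridge: loose, upright, 0.15 to 0.31 kg, 90 high; this point is on its axis half-way up (45 above its bottom). Grey canister, diameter 84, from 21 to 56 mm up. Below it a black spigot, diameter 50, with two bayonet lugs along +x and -x at the very bottom (10 wide, 8 high, reaching 34 mm from the axis). z up. Stands on the bench left or right of the unit.
- cartridge_bar (a point): Centre of the cartridge's black upright grip bar, on the axis, 73 mm above its bottom: 56 long (x) x 24 thick (y), from 56 mm (the canister's flat top) to 90 mm up. Pinch it across its thickness. It lies exactly above the lugs' line; a half turn makes no difference.
- socket_mouth (a point): Centre of the bayonet socket's mouth, in the upper face of an aluminium collar (outer diameter 93, 40 high), 170 mm above the bench, z up. x: line of the grip bar when fully twisted; it must enter lying 1.48 rad (85 degrees) anticlockwise of x seen from above (half turns do not matter), then turn clockwise. The collar's lip is 8 thick, its hole 57 in diameter.
- socket_slot (a point): One of the two opposite slots in the collar's lip through which the lugs enter, 18 wide, at the upper face, 33 mm from the axis; the other is diametrically opposite. An upright steel rib on the collar's outside marks each. Axes as the mouth's.
- plunger (a joint): How far the sprung plunger in the socket is pressed down, m. It meets the spigot's bottom 10 mm below the mouth (4 N) and reads 0.011 (8.4 N) with the canister's shoulder on the collar, bottom 21 mm deep. The lugs pass under the lip, free to turn, from 16 mm deep: twist at 17 to 21. Twisted and not pushed, the lugs rise to the lip's underside, 16 mm deep.
- latch (a joint): Angle of the sprung latch ring inside the socket, rad: 0 = at rest, 1.33 = stop. Once the cartridge has turned about 0.15 rad clockwise from its entry line, its lugs take the ring along, against 0.08 N m rising to 0.22 N m; 1.33 means fully twisted. It springs back, turning the cartridge, if that is let go.
- cup: Bystander: clear plastic mixing cup, diameter 84, 95 high, open at the top; origin at the centre of its underside. Left or right of the unit, opposite the cartridge.
- tape_measure: Bystander: yellow and black tape measure, 70 x 35 x 60 high, origin at the centre of its underside, on the right.
- hardener_jar: Bystander: amber jar with white cap, diameter 60, 90 high, origin at the centre of its underside, on the left.
Mind the look-alikes: they are no part of the job. What is shaped like the part that bears cartridge_mid but red is not meant.

How it is judged:
By the outcome, as a careful person would: the job done as asked, in the order asked, and still so for the second after the job is handed in, while the arm keeps its last pose, push and grip.
It also fails if it takes over 70 s, if anything falls off the work surface, if the arm or the gripper's body presses on something with over 40 N, if the wrist force passes 120 N, or if a joint passes its speed limit or range.

### The arm

A 6-joint arm with a two-finger parallel gripper is mounted at the origin on the work surface. World frame = base frame: x ahead of the robot, y to its left, z up, the work surface at z = 0. Lengths are in m, angles in rad, forces in N, time in s.
With the tool pointing down it reaches from about 0.325 to 0.775 m from the base axis. Payload 9.3 kg.
Tool frame: the origin (TCP) lies on the centre line of the jaws, within the pads' length; the fingertips stand 19 mm ahead of it and the grasp point (between the pads) is the TCP (arm.tip_extent is the distance from the TCP to the fingertips, in m); z points along the fingers, y is the line along which they close (so a half turn about z gives the same grasp; the last joint's range is limited). The gripper opens to 85 mm and grips with 20 to 120 N. Pads are 22 mm wide; open, the fingers measure 114 mm over their backs; the gripper's body (76 mm by 85 mm) begins 54 mm behind the grasp point. The pads swing forward as they close: fully open they stand 13 mm farther back than shut.
Start: joints at [-1.288, 0.259, 0.021, 1.334, 0, 1.418], TCP at [0.232, -0.499, 0.25] pointing down, gripper open.
Joint ranges: [-3.04, 3.04], [-0.91, 1.82], [-1.04, 1.36], [-1.92, 1.95], [-1.52, 1.45], [-3.14, 3.14]. Speed limits (rad/s): [2.22, 2.22, 2.79, 3.14, 3.14, 3.14].

### API

Orientations are given as a unit quaternion [w, x, y, z].
In Python, from workcell import arm, cams gives the robot as it stands.
- The arm moves only by the tool servo_tool, never from a script. Its argument "motion" is a list of rows, each an object of numbers: "fingers": the closure, from -1 (fully open) to 1 (shut); "tx", "ty", "tz": the shift along the tool's x, y, z in m; "wx", "wy", "wz": the turn, a rotation vector about the tool's x, y, z in degrees. A call has 1 to 12 rows; each row is the pose to reach, as a shift and turn from the pose commanded when the call began, along the tool's axes at that moment; what a row does not reach only later rows make up. A row lasts 1/12 s, in which the tool goes at most 41.7 mm and 7.16 degrees, less where a joint would pass 70% of its speed; a pose out of reach is approached as far as the arm can. A call with a gripper value outside its range is refused whole. The fingers move at their own pace and stop on an object; the grip force is fixed at half the most. Time passes only in rows, so rows that repeat a pose let the fingers close. It gives the time, the measured TCP pose, the force, the opening and the grip force at its end, in the units of the state.
- arm.sense(): the state, without advancing time (a new reading comes with each control period).
- cams.read_camera(name): name is "scene" or "top" or "wrist"; returns the picture (420x560x3 uint8, blue, green, red); there is no depth.
- cams.camera_params(name): a dict with "vertical_fov" (degrees; the focal length in pixels is half the picture's height over the tangent of half this angle, whatever the lens; pixels are square), "cx", "cy" (the principal point, pixels), "k1" (the pictures are not rectified: a ray, as slopes to the right and down, at radius r is drawn at 1 + k1 r^2 times it, then the intrinsics apply), "origin" and "orientation" of the camera in the world. Camera axes: x right, y up, looking along -z (the intrinsics and any distortion apply to the point x, -y, -z); pixel columns grow to the right and rows downward; lengths in m; the calibration is good to about 2 mm. A picture is of the moment at which its call begins: read the wrist's pose just before it. camera_params takes no time and is no camera call; for the wrist camera it gives the pose at the moment of the call.
- arm.close_job(): hands the job in; it is judged then, once.
The state is a dict: "t": time; "joints": joint angles; "joint_vel": joint speeds; "joint_torque": joint torques, N m; "position": TCP position; "tcp_rot": TCP orientation; "ft_force": force on the tool from outside, world axes, zero at the start; "moment": the same for the moment, N m; "gripper_width": finger opening in m; "gripper_force": force on a finger pad.
Only numpy, scipy, OpenCV 4.12 (cv2) and the standard library are available. Lean on these libraries where they do the work, as an engineer would, in place of code of your own. Each camera call takes 0.05 s, during which the arm holds its last target. There are 200 camera calls.

## Working session

There is one attempt and no reset: what is moved stays moved. The work goes in short steps, Python scripts to look and compute and a tool call to move; the robot and the scene stay as the last step left them, time stands still between calls to the robot, and variables do not carry over. Pictures are saved under pics/ and viewed, at most 10 in all, crops included, and the job is handed in when it is done.

Besides the shell and the picture viewer there is one more tool, called after "Emit:" as name(argument=value, ...) on one line, values as JSON. servo_tool: Moves the arm, as the interface text tells. Its arguments: {"type":"object","properties":{"motion":{"type":"array"}},"required":["motion"]}

```bash
mkdir -p pics; ls; cat > h.py <<'E'
import numpy as np, cv2
from workcell import arm, cams
from scipy.spatial.transform import Rotation as R
def rot(q): return R.from_quat([q[1],q[2],q[3],q[0]])
def grab(n,f=None):
    p=cams.camera_params(n); im=cams.read_camera(n)
    if f: cv2.imwrite('pics/'+f,im)
    return im,p
def K(p):
    f=210/np.tan(np.radians(p['vertical_fov'])/2)
    return np.array([[f,0,p['cx']],[0,f,p['cy']],[0,0,1.]]),np.array([p['k1'],0,0,0,0])
def ray(p,px):
    k,d=K(p); s=cv2.undistortPoints(np.array(px,float).reshape(-1,1,2),k,d)[:,0]
    v=np.c_[s[:,0],-s[:,1],-np.ones(len(s))]
    return np.array(p['origin']),rot(p['orientation']).apply(v)
def onz(p,px,z):
    o,v=ray(p,px); return o+v*((z-o[2])/v[:,2])[:,None]
def proj(p,X):
    v=rot(p['orientation']).inv().apply(np.atleast_2d(X)-np.array(p['origin']))
    k,d=K(p); return cv2.projectPoints(v*[1,-1,-1],np.zeros(3),np.zeros(3),k,d)[0][:,0]
E
python3 - <<'E'
from h import *
for n in('scene','top'):
    im,p=grab(n,n+'1.png'); print(n,p)
E
```

```text
pics
scene {'vertical_fov': 54.55189022581619, 'cx': 277.9417116148974, 'cy': 200.87751456853215, 'k1': -0.009781145437166319, 'origin': array([ 0.99044032, -0.51375273,  0.88412512]), 'orientation': array([0.862836  , 0.36603695, 0.13268423, 0.32237539])}
top {'vertical_fov': 47.36026463631552, 'cx': 277.0943638056033, 'cy': 214.6879549223585, 'k1': -0.052155616454822626, 'origin': array([0.42484348, 0.05782893, 1.51300757]), 'orientation': array([ 0.7104032 ,  0.02304772, -0.02276893, -0.70304884])}
```

View pics/scene1.png

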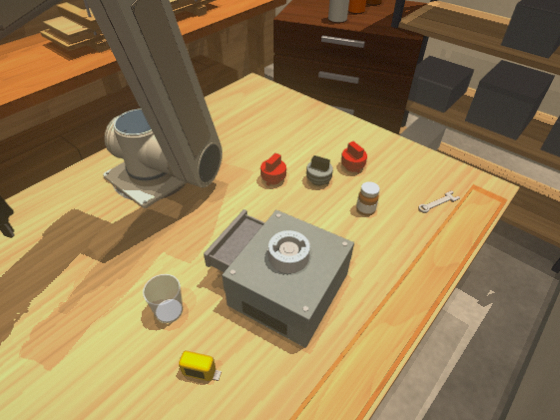

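View pics/top1.png

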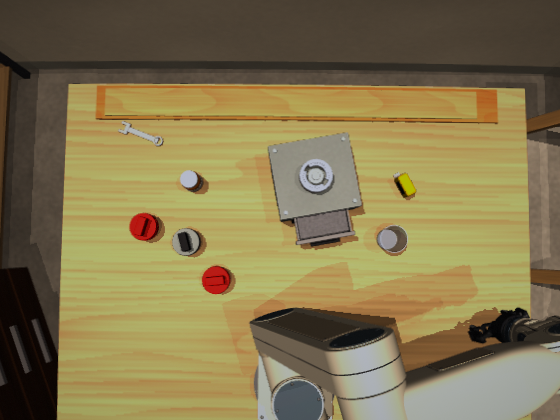

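The top view shows the unit near (315,175) with its collar at (316,176), the open drawer's front near (325,241) and the grey cartridge at (186,241) with its bar. Two red look-alikes sit at (145,226) and (216,280). The cup is at (392,240), the tape at (405,185) and the jar at (191,181).

```bash
python3 - <<'E'
from h import *
im=cv2.imread('pics/top1.png'); p=cams.camera_params('top')
hsv=cv2.cvtColor(im,cv2.COLOR_BGR2HSV)
# unit
m=((hsv[...,1]<75)&(hsv[...,2]>60)).astype(np.uint8)
m[:, :255]=0; m[:,372:]=0; m[:120]=0; m[250:]=0
m0=m.copy(); m0[205:]=0
def big(m):
    n,l,s,c=cv2.connectedComponentsWithStats(m); return (l==1+np.argmax(s[1:,4])).astype(np.uint8)
# bar: black inside cartridge
sub=np.zeros(im.shape[:2],np.uint8); cv2.circle(sub,(186,241),12,1,-1)
bar=big(((hsv[...,2]<45)&(sub>0)).astype(np.uint8))
c=cv2.findContours(bar,0,2)[0][0]; r=cv2.minAreaRect(c); b=onz(p,cv2.boxPoints(r),.09)
print('bar',r,b[:,:2].round(4).tolist(), onz(p,[r[0]],.09))
sub[:]=0; cv2.circle(sub,(186,241),18,1,-1)
big_=cv2.resize(im[110:290,120:430],None,fx=2.5,fy=2.5,interpolation=cv2.INTER_CUBIC); cv2.imwrite('pics/c1.png',big_)
# drawer/unit rough
for n,px,z in(('collar',(316,176),.17),('unit FL',(282,219),.13),('FR',(361,207),.13),('BL',(268,147),.13),('BR',(349,133),.13),('drL',(299,247),.12),('drR',(354,237),.12),('jar',(191,181),.09),('cup',(392,240),.095),('red',(216,280),.09),('cart',(186,241),.09)): print(n,onz(p,[px],z)[0].round(4))
E
```

```text
bar ((184.41177368164062, 241.64706420898438), (18.432706832885742, 9.701424598693848), 75.96376037597656) [[0.4568, 0.3549], [0.4642, 0.3269], [0.4112, 0.3124], [0.4039, 0.3403]] [[0.43399335 0.33361221 0.09      ]]
collar [ 0.6227 -0.05    0.17  ]
unit FL [0.5022 0.0445 0.13  ]
FR [ 0.5395 -0.1844  0.13  ]
BL [0.7127 0.0875 0.13  ]
BR [ 0.757  -0.1497  0.13  ]
drL [ 0.4219 -0.0057  0.12  ]
drR [ 0.4525 -0.1657  0.12  ]
jar [0.6157 0.318  0.09  ]
cup [ 0.4452 -0.2828  0.095 ]
red [0.3218 0.2375 0.09  ]
cart [0.436  0.3289 0.09  ]
```

View pics/c1.png

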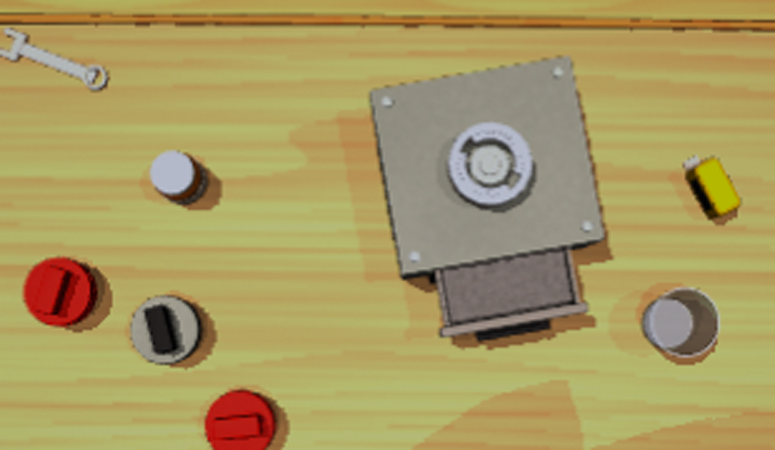

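The crop shows the collar at full-picture (316,175.6), with its slots at upper left (306,169) and lower right (325,182). The drawer lies square to the unit, which is yawed about 10°, and the cartridge bar runs nearly along the viewing column. All heights and sizes fit what was given.

```bash
cat >> h.py <<'E'
def plan(pos,yaw):
    """shift/turn to a tool-down pose whose tool y lies at world angle yaw (mod pi)"""
    s=arm.sense(); Rt=rot(s['tcp_rot']); best=None
    for k in(0,np.pi):
        a=yaw+k; y=np.array([np.cos(a),np.sin(a),0]); z=np.array([0,0,-1.]); x=np.cross(y,z)
        w=(Rt.inv()*R.from_matrix(np.c_[x,y,z])).as_rotvec(degrees=True)
        if best is None or np.linalg.norm(w)<np.linalg.norm(best): best=w
    print('shift mm',(Rt.inv().apply(np.array(pos)-s['position'])*1e3).round(1),'turn',best.round(1),'j6',s['joints'][5].round(2) if hasattr(s['joints'],'round') else s['joints'][5])
def show():
    s=arm.sense(); Rt=rot(s['tcp_rot']).as_matrix()
    print('t',round(s['t'],2),'pos',np.round(s['position'],4),'y yaw',np.degrees(np.arctan2(Rt[1,1],Rt[0,1])).round(2),'z',Rt[:,2].round(3),'F',np.round(s['ft_force'],1),'M',np.round(s['moment'],2),'w',s['gripper_width'],'g',s['gripper_force'],'j',np.round(s['joints'],2))
E
python3 - <<'E'
from h import *
show(); plan([.388,-.095,.25],np.radians(10)); plan([.388,-.095,.25],np.radians(100))
E
```

```text
t 0.1 pos [ 0.2321 -0.4984  0.2497] y yaw -65.03 z [-0.     0.001 -1.   ] F [ 0.9  0.4 -0.5] M [ 0.01 -0.05  0.03] w 0.08562824176168637 g 0.0 j [-1.29  0.26  0.02  1.33  0.    1.42]
shift mm [ 3.116e+02 -2.999e+02  1.000e-01] turn [ -0.1  -0.1 -75. ] j6 1.42
shift mm [ 3.116e+02 -2.999e+02  1.000e-01] turn [-0.1 -0.  15. ] j6 1.42
```

Emit:
servo_tool(motion=[{"fingers": 1,"tx": 0.026,"ty": -0.025,"wz": 1.2},{"fingers": 1,"tx": 0.052,"ty": -0.05,"wz": 2.5},{"fingers": 1,"tx": 0.078,"ty": -0.075,"wz": 4},{"fingers": 1,"tx": 0.104,"ty": -0.1,"wz": 5},{"fingers": 1,"tx": 0.13,"ty": -0.125,"wz": 6},{"fingers": 1,"tx": 0.156,"ty": -0.15,"wz": 7.5},{"fingers": 1,"tx": 0.182,"ty": -0.175,"wz": 9},{"fingers": 1,"tx": 0.208,"ty": -0.2,"wz": 10},{"fingers": 1,"tx": 0.234,"ty": -0.225,"wz": 11},{"fingers": 1,"tx": 0.26,"ty": -0.25,"wz": 12.5},{"fingers": 1,"tx": 0.286,"ty": -0.275,"wz": 14},{"fingers": 1,"tx": 0.312,"ty": -0.3,"wz": 15}])

```text
invalid input at $.motion[0]: expected keys fingers, tx, ty, tz, wx, wy, wz
```

```bash
python3 - <<'E'
from h import *
show(); plan([.385,-.095,.11],np.radians(100)); im,p=grab('wrist','w1.png'); print(p['origin'],rot(p['orientation']).as_matrix().round(2))
E
```

```text
t 0.1 pos [ 0.2321 -0.4984  0.2497] y yaw -65.03 z [-0.     0.001 -1.   ] F [ 0.9  0.4 -0.5] M [ 0.01 -0.05  0.03] w 0.08562824176168637 g 0.0 j [-1.29  0.26  0.02  1.33  0.    1.42]
shift mm [ 308.9 -301.   140.1] turn [-0.1 -0.  15. ] j6 1.42
[ 0.30581066 -0.46529876  0.3738579 ] [[ 0.42  0.86  0.28]
 [-0.91  0.4   0.13]
 [-0.   -0.31  0.95]]
```

View pics/w1.png

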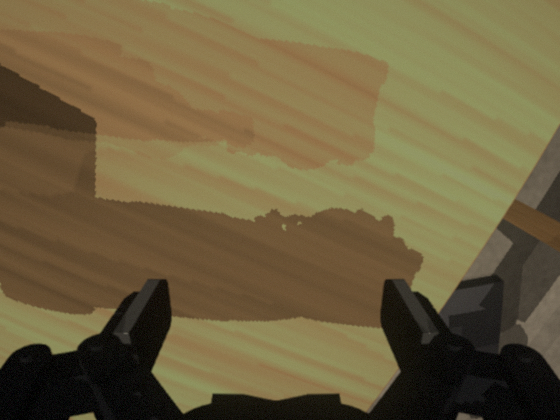

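The wrist view shows only bare bench and the open fingers. The call was refused because every row needs all the keys, so I'm repeating it complete.

Emit:
servo_tool(motion=[{"fingers": 1,"tx": 0.026,"ty": -0.025,"tz": 0,"wx": 0,"wy": 0,"wz": 1},{"fingers": 1,"tx": 0.052,"ty": -0.05,"tz": 0,"wx": 0,"wy": 0,"wz": 2},{"fingers": 1,"tx": 0.078,"ty": -0.075,"tz": 0,"wx": 0,"wy": 0,"wz": 4},{"fingers": 1,"tx": 0.104,"ty": -0.1,"tz": 0,"wx": 0,"wy": 0,"wz": 5},{"fingers": 1,"tx": 0.13,"ty": -0.125,"tz": 0,"wx": 0,"wy": 0,"wz": 6},{"fingers": 1,"tx": 0.156,"ty": -0.15,"tz": 0,"wx": 0,"wy": 0,"wz": 7},{"fingers": 1,"tx": 0.182,"ty": -0.175,"tz": 0,"wx": 0,"wy": 0,"wz": 9},{"fingers": 1,"tx": 0.208,"ty": -0.2,"tz": 0,"wx": 0,"wy": 0,"wz": 10},{"fingers": 1,"tx": 0.234,"ty": -0.225,"tz": 0,"wx": 0,"wy": 0,"wz": 11},{"fingers": 1,"tx": 0.26,"ty": -0.25,"tz": 0,"wx": 0,"wy": 0,"wz": 12},{"fingers": 1,"tx": 0.286,"ty": -0.275,"tz": 0,"wx": 0,"wy": 0,"wz": 14},{"fingers": 1,"tx": 0.309,"ty": -0.3,"tz": 0,"wx": 0,"wy": 0,"wz": 15}])

```text
t: 1.15
position: [0.3859, -0.0943, 0.2503]
tcp_rot: [0.0, 0.996, 0.086, 0.0]
ft_force: [0.4, 0.1, -0.7]
gripper_width: -0.0
gripper_force: 0.0
```

```bash
python3 - <<'E'
from h import *
show(); plan([.385,-.095,.11],np.radians(100)); im,p=grab('wrist','w2.png')
E
```

```text
t 1.15 pos [ 0.3859 -0.0943  0.2503] y yaw -80.14 z [ 0.  0. -1.] F [ 0.4  0.1 -0.7] M [-0.04 -0.02  0.01] w -1.3071697047223785e-06 g 0.0 j [-0.45 -0.   -0.29  1.28  0.    2.52]
shift mm [ -1.1   0.5 140.3] turn [ 0.  -0.  -0.1] j6 2.52
```

View pics/w2.png

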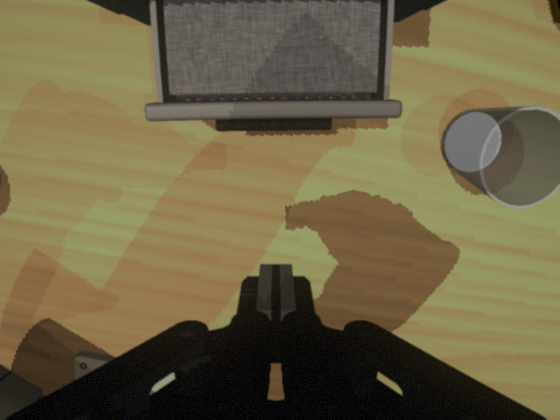

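The panel's top outer edge runs from (148,119) to (402,116), and the black lip is below it at (274,125). The closed fingertips are at (276,268).

```bash
python3 - <<'E'
from h import *
p=cams.camera_params('wrist'); s=arm.sense()
P=onz(p,[(148,120),(402,116)],.12); print(P,np.linalg.norm(P[0]-P[1]))
d=P[0]-P[1]; a=np.degrees(np.arctan2(-d[0],d[1])); print('unit yaw',a); 
Rt=rot(s['tcp_rot']); print('panel mid in tool',Rt.inv().apply(P.mean(0)-s['position']))
E
```

```text
[[ 0.43168629  0.0054231   0.12      ]
 [ 0.46414802 -0.16347623  0.12      ]] 0.17199055214593675
unit yaw 10.879339468189688
panel mid in tool [6.21457648e-02 1.18442680e-04 1.30479177e-01]
```

Emit:
servo_tool(motion=[{"fingers": 1,"tx": 0,"ty": 0,"tz": 0.035,"wx": 0,"wy": 0,"wz": -0.5},{"fingers": 1,"tx": 0,"ty": 0,"tz": 0.07,"wx": 0,"wy": 0,"wz": -0.5},{"fingers": 1,"tx": 0,"ty": 0,"tz": 0.105,"wx": 0,"wy": 0,"wz": -0.5},{"fingers": 1,"tx": 0,"ty": 0,"tz": 0.14,"wx": 0,"wy": 0,"wz": -0.5},{"fingers": 1,"tx": 0.015,"ty": 0,"tz": 0.14,"wx": 0,"wy": 0,"wz": -0.5},{"fingers": 1,"tx": 0.03,"ty": 0,"tz": 0.14,"wx": 0,"wy": 0,"wz": -0.5},{"fingers": 1,"tx": 0.045,"ty": 0,"tz": 0.14,"wx": 0,"wy": 0,"wz": -0.5},{"fingers": 1,"tx": 0.055,"ty": 0,"tz": 0.14,"wx": 0,"wy": 0,"wz": -0.5},{"fingers": 1,"tx": 0.065,"ty": 0,"tz": 0.14,"wx": 0,"wy": 0,"wz": -0.5},{"fingers": 1,"tx": 0.075,"ty": 0,"tz": 0.14,"wx": 0,"wy": 0,"wz": -0.5},{"fingers": 1,"tx": 0.08,"ty": 0,"tz": 0.14,"wx": 0,"wy": 0,"wz": -0.5}])

```text
t: 2.12
position: [0.4654, -0.0822, 0.1102]
tcp_rot: [-0.0, 0.996, 0.091, 0.0]
ft_force: [-1.4, -1.4, -0.5]
gripper_width: 0.0
gripper_force: 0.7
```

```bash
python3 -c "
from h import *
show()"
```

```text
t 2.12 pos [ 0.4654 -0.0822  0.1102] y yaw -79.52 z [ 0.  0. -1.] F [-1.4 -1.4 -0.5] M [-0.13  0.29  0.02] w 3.5260811680168415e-05 g 0.7473278744146228 j [-0.35  0.22 -0.41  0.94  0.    2.61]
```

Emit:
servo_tool(motion=[{"fingers": 1,"tx": 0.006,"ty": 0,"tz": 0,"wx": 0,"wy": 0,"wz": 0},{"fingers": 1,"tx": 0.012,"ty": 0,"tz": 0,"wx": 0,"wy": 0,"wz": 0},{"fingers": 1,"tx": 0.018,"ty": 0,"tz": 0,"wx": 0,"wy": 0,"wz": 0},{"fingers": 1,"tx": 0.024,"ty": 0,"tz": 0,"wx": 0,"wy": 0,"wz": 0},{"fingers": 1,"tx": 0.028,"ty": 0,"tz": 0,"wx": 0,"wy": 0,"wz": 0},{"fingers": 1,"tx": 0.03,"ty": 0,"tz": 0,"wx": 0,"wy": 0,"wz": 0}])

```text
t: 2.62
position: [0.4931, -0.077, 0.1102]
tcp_rot: [0.0, 0.996, 0.091, -0.001]
ft_force: [-9.7, -3.0, 5.9]
gripper_width: 0.0001
gripper_force: 5.1
```

Emit:
servo_tool(motion=[{"fingers": 1,"tx": 0.002,"ty": 0,"tz": 0,"wx": 0,"wy": 0,"wz": 0},{"fingers": 1,"tx": 0.004,"ty": 0,"tz": 0,"wx": 0,"wy": 0,"wz": 0}])

```text
t: 2.78
position: [0.4971, -0.0762, 0.1103]
tcp_rot: [0.0, 0.996, 0.091, -0.001]
ft_force: [-5.1, -1.8, 0.6]
gripper_width: 0.0
gripper_force: 2.4
```

Emit:
servo_tool(motion=[{"fingers": 1,"tx": 0.002,"ty": 0,"tz": 0,"wx": 0,"wy": 0,"wz": 0},{"fingers": 1,"tx": 0.004,"ty": 0,"tz": 0,"wx": 0,"wy": 0,"wz": 0}])

```text
t: 2.95
position: [0.502, -0.0754, 0.1103]
tcp_rot: [-0.0, 0.996, 0.091, -0.0]
ft_force: [-14.2, -2.5, 6.3]
gripper_width: 0.0003
gripper_force: 8.7
```

Emit:
servo_tool(motion=[{"fingers": 1,"tx": 0.001,"ty": 0,"tz": 0,"wx": 0,"wy": 0,"wz": 0},{"fingers": 1,"tx": 0.002,"ty": 0,"tz": 0,"wx": 0,"wy": 0,"wz": 0}])

```text
t: 3.12
position: [0.502, -0.0753, 0.1103]
tcp_rot: [0.0, 0.996, 0.091, -0.002]
ft_force: [-18.0, -5.3, 11.1]
gripper_width: -0.0003
gripper_force: 9.1
```

Emit:
servo_tool(motion=[{"fingers": 1,"tx": 0.001,"ty": 0,"tz": 0,"wx": 0,"wy": 0,"wz": 0},{"fingers": 1,"tx": 0.001,"ty": 0,"tz": 0,"wx": 0,"wy": 0,"wz": 0}])

```text
t: 3.28
position: [0.502, -0.0753, 0.1103]
tcp_rot: [0.001, 0.996, 0.091, -0.003]
ft_force: [-18.4, -4.9, 11.6]
gripper_width: -0.0002
gripper_force: 9.5
```

The drawer stopped dead under a growing push, so I'm backing off, rising and looking.

Emit:
servo_tool(motion=[{"fingers": 1,"tx": -0.02,"ty": 0,"tz": 0,"wx": 0,"wy": 0,"wz": 0},{"fingers": 1,"tx": -0.05,"ty": 0,"tz": 0,"wx": 0,"wy": 0,"wz": 0},{"fingers": 0,"tx": -0.08,"ty": 0,"tz": -0.02,"wx": 0,"wy": 0,"wz": 0},{"fingers": -1,"tx": -0.08,"ty": 0,"tz": -0.06,"wx": 0,"wy": 0,"wz": 0},{"fingers": -1,"tx": -0.08,"ty": 0,"tz": -0.1,"wx": 0,"wy": 0,"wz": 0},{"fingers": -1,"tx": -0.08,"ty": 0,"tz": -0.14,"wx": 0,"wy": 0,"wz": 0},{"fingers": -1,"tx": -0.08,"ty": 0,"tz": -0.18,"wx": 0,"wy": 0,"wz": 0},{"fingers": -1,"tx": -0.08,"ty": 0,"tz": -0.18,"wx": 0,"wy": 0,"wz": 0}])

```text
t: 3.95
position: [0.4283, -0.0902, 0.2977]
tcp_rot: [0.003, 0.996, 0.091, 0.005]
ft_force: [-0.6, 0.5, -1.0]
gripper_width: 0.0724
gripper_force: 0.0
```

```bash
python3 - <<'E'
from h import *
show(); plan([.434,.334,.25],np.radians(105)); grab('wrist','w3.png')
im,p=grab('top','t3.png')
c,s1,s2=onz(p,[(316,175.6),(306,168.8),(324.8,182.4)],.17); print(c,s1,s2,np.degrees(np.arctan2(*(s1-s2)[[1,0]])))
E
```

```text
t 3.95 pos [ 0.4283 -0.0902  0.2977] y yaw -79.53 z [ 0.011 -0.004 -1.   ] F [-0.6  0.5 -1. ] M [-0.    0.    0.06] w 0.07244112688486133 g 0.0 j [-0.4   0.05 -0.12  1.39  0.    2.56]
shift mm [  82.2 -416.3   46. ] turn [ 0.4 -0.6 -4.5] j6 2.56
[ 0.62388895 -0.05003465  0.17      ] [ 0.64297982 -0.02163339  0.17      ] [ 0.60480111 -0.07500021  0.17      ] 54.420007644400336
```

View pics/w3.png

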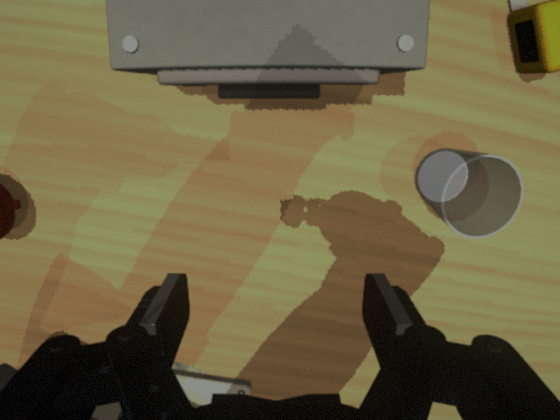

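The drawer is shut: the panel's outer edge is at about row 84 and the unit's front top edge at about row 69, parallel to each other. I'll check that gap in mm.

```bash
python3 - <<'E'
from h import *
p=cams.camera_params('wrist'); s=arm.sense(); Rt=rot(s['tcp_rot'])
A=onz(p,[(268,68.5)],.13); B=onz(p,[(268,75),(268,83.5)],.12)
print(Rt.inv().apply(A-s['position'])*1e3,Rt.inv().apply(B-s['position'])*1e3)
im=cv2.imread('pics/w3.png'); print(im[60:100,200].mean(1).round().astype(int).tolist(), im[60:100,180].mean(1).round().astype(int).tolist())
E
```

```text
[[ 94.68277756  -4.79491089 162.35371151]] [[ 90.40916642  -5.0144441  172.33617841]
 [ 84.15334835  -5.04550457 172.31099526]]
[109, 111, 110, 110, 105, 91, 69, 45, 54, 79, 97, 108, 113, 113, 111, 111, 107, 111, 107, 108, 99, 89, 76, 56, 38, 42, 63, 76, 78, 78, 77, 78, 80, 80, 86, 106, 119, 122, 121, 121] [109, 111, 109, 109, 108, 98, 82, 53, 40, 59, 86, 105, 112, 112, 113, 111, 110, 110, 106, 106, 102, 92, 81, 65, 47, 60, 75, 78, 82, 87, 94, 110, 117, 123, 122, 121, 119, 120, 119, 121]
```

The panel stands proud by its own 12 mm thickness, so the drawer is home. Next I go to the cartridge, turning the tool the long way so the later twist stays within joint 6's range.

Emit:
servo_tool(motion=[{"fingers": -1,"tx": 0.007,"ty": -0.035,"tz": 0,"wx": 0,"wy": 0,"wz": -7},{"fingers": -1,"tx": 0.014,"ty": -0.07,"tz": 0,"wx": 0,"wy": 0,"wz": -14},{"fingers": -1,"tx": 0.021,"ty": -0.105,"tz": 0,"wx": 0,"wy": 0,"wz": -21},{"fingers": -1,"tx": 0.028,"ty": -0.14,"tz": 0,"wx": 0,"wy": 0,"wz": -28},{"fingers": -1,"tx": 0.035,"ty": -0.175,"tz": 0,"wx": 0,"wy": 0,"wz": -35},{"fingers": -1,"tx": 0.042,"ty": -0.21,"tz": 0,"wx": 0,"wy": 0,"wz": -42},{"fingers": -1,"tx": 0.049,"ty": -0.245,"tz": 0,"wx": 0,"wy": 0,"wz": -49},{"fingers": -1,"tx": 0.056,"ty": -0.28,"tz": 0,"wx": 0,"wy": 0,"wz": -56},{"fingers": -1,"tx": 0.063,"ty": -0.315,"tz": 0,"wx": 0,"wy": 0,"wz": -63},{"fingers": -1,"tx": 0.07,"ty": -0.35,"tz": 0,"wx": 0,"wy": 0,"wz": -70},{"fingers": -1,"tx": 0.077,"ty": -0.385,"tz": 0,"wx": 0,"wy": 0,"wz": -77},{"fingers": -1,"tx": 0.082,"ty": -0.416,"tz": 0,"wx": 0,"wy": 0,"wz": -84}])

```text
t: 5.05
position: [0.4307, 0.3369, 0.2887]
tcp_rot: [-0.0, 0.677, 0.736, -0.001]
ft_force: [1.0, -0.3, 0.2]
gripper_width: 0.0856
gripper_force: 0.0
```

```bash
python3 - <<'E'
from h import *
show(); plan([.434,.334,.25],np.radians(105))
E
```

```text
t 5.05 pos [0.4307 0.3369 0.2887] y yaw 4.85 z [-0.002 -0.    -1.   ] F [ 1.  -0.3  0.2] M [ 0.01 -0.1  -0.03] w 0.08556680594227468 g 0.0 j [0.51 0.25 0.1  1.43 0.   2.  ]
shift mm [-3.2  3.2 38.7] turn [-0.1  0.1 79.9] j6 2.0
```

Emit:
servo_tool(motion=[{"fingers": -1,"tx": 0,"ty": 0,"tz": 0,"wx": 0,"wy": 0,"wz": -7},{"fingers": -1,"tx": 0,"ty": 0,"tz": 0,"wx": 0,"wy": 0,"wz": -14},{"fingers": -1,"tx": 0,"ty": 0,"tz": 0,"wx": 0,"wy": 0,"wz": -21},{"fingers": -1,"tx": 0,"ty": 0,"tz": 0,"wx": 0,"wy": 0,"wz": -28},{"fingers": -1,"tx": 0,"ty": 0,"tz": 0,"wx": 0,"wy": 0,"wz": -35},{"fingers": -1,"tx": 0,"ty": 0,"tz": 0,"wx": 0,"wy": 0,"wz": -42},{"fingers": -1,"tx": 0,"ty": 0,"tz": 0,"wx": 0,"wy": 0,"wz": -49},{"fingers": -1,"tx": 0,"ty": 0,"tz": 0,"wx": 0,"wy": 0,"wz": -56},{"fingers": -1,"tx": 0,"ty": 0,"tz": 0,"wx": 0,"wy": 0,"wz": -63},{"fingers": -1,"tx": 0,"ty": 0,"tz": 0,"wx": 0,"wy": 0,"wz": -70},{"fingers": -1,"tx": 0,"ty": 0,"tz": 0,"wx": 0,"wy": 0,"wz": -77},{"fingers": -1,"tx": 0,"ty": 0,"tz": 0,"wx": 0,"wy": 0,"wz": -84}])

```text
t: 6.05
position: [0.4309, 0.3346, 0.2888]
tcp_rot: [-0.001, 0.01, 1.0, -0.0]
ft_force: [-0.6, -0.1, -0.2]
gripper_width: 0.0854
gripper_force: 0.0
```

Emit:
servo_tool(motion=[{"fingers": -1,"tx": 0,"ty": 0,"tz": 0,"wx": 0,"wy": 0,"wz": -7},{"fingers": -1,"tx": 0,"ty": 0,"tz": 0,"wx": 0,"wy": 0,"wz": -14},{"fingers": -1,"tx": 0,"ty": 0,"tz": 0,"wx": 0,"wy": 0,"wz": -16},{"fingers": -1,"tx": 0,"ty": 0,"tz": 0,"wx": 0,"wy": 0,"wz": -16}])

```text
t: 6.38
position: [0.431, 0.3346, 0.2889]
tcp_rot: [-0.001, -0.127, 0.992, -0.0]
ft_force: [-0.0, -1.0, -0.5]
gripper_width: 0.0853
gripper_force: 0.0
```

```bash
python3 - <<'E'
from h import *
show(); plan([.434,.334,.15],np.radians(105)); im,p=grab('wrist','w4.png')
E
```

```text
t 6.38 pos [0.431  0.3346 0.2889] y yaw 104.57 z [-0.002 -0.001 -1.   ] F [-0.  -1.  -0.5] M [-0.02 -0.01  0.  ] w 0.08533869357191577 g 0.0 j [0.51 0.24 0.1  1.43 0.   0.25]
shift mm [ -3.1  -1.3 138.9] turn [-0.  -0.1 -0.4] j6 0.25
```

View pics/w4.png

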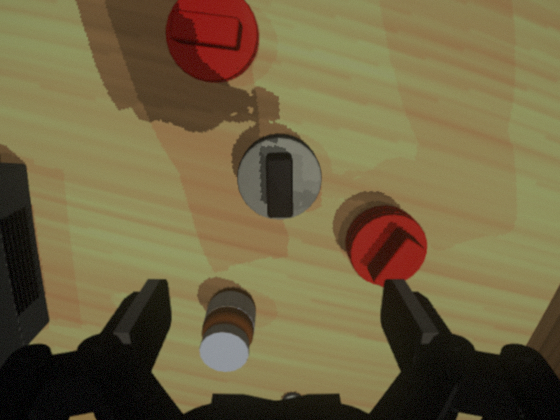

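The cartridge's grey disc is at about (280,178), with its black bar running from (279,152) to (280,217), between the red look-alikes at (212,38) and (387,246). The jar is at (225,340).

```bash
python3 - <<'E'
from h import *
im=cv2.imread('pics/w4.png'); p=cams.camera_params('wrist'); s=arm.sense(); Rt=rot(s['tcp_rot'])
hsv=cv2.cvtColor(im,cv2.COLOR_BGR2HSV); sub=np.zeros(im.shape[:2],np.uint8); cv2.circle(sub,(280,178),38,1,-1)
m=((im.max(2)<55)&(sub>0)).astype(np.uint8); m=cv2.morphologyEx(m,cv2.MORPH_OPEN,np.ones((3,3),np.uint8))
n,l,st,c=cv2.connectedComponentsWithStats(m); i=1+np.argmax(st[1:,4]); print(st[i])
for r in range(st[i][1],st[i][1]+st[i][3],6):
    x=np.where(l[r]==i)[0]; print(r,x.min(),x.max(),im[r,280].tolist())
# predicted bar for tool-down coords with measured centre guess
def bar(cx,cy,a):
    u=np.array([np.cos(a),np.sin(a)]);v=np.array([-u[1],u[0]])
    return np.array([[*(np.array([cx,cy])+i*.028*u+j*.012*v),.09] for i,j in((1,1),(1,-1),(-1,-1),(-1,1))])
rec=cv2.minAreaRect(cv2.findContours((l==i).astype(np.uint8),0,2)[0][0]);print(rec)
print(onz(p,cv2.boxPoints(rec),.09).round(4).tolist())
print('proj of top-view est',proj(p,bar(.434,.3336,np.radians(15))).round(0).tolist())
print('base',proj(p,bar(.434,.3336,np.radians(15))-[0,0,.034]).round(0).tolist())
E
```

```text
[ 265  152   28   64 1643]
152 276 286 [37, 46, 47]
158 265 291 [19, 26, 28]
164 265 291 [31, 39, 42]
170 265 291 [34, 36, 42]
176 266 291 [36, 39, 43]
182 266 291 [28, 34, 41]
188 266 291 [32, 39, 41]
194 266 292 [27, 36, 40]
200 266 291 [28, 36, 39]
206 268 292 [29, 34, 39]
212 268 292 [19, 32, 35]
((278.53240966796875, 183.6019744873047), (63.3255500793457, 26.429746627807617), 88.31531524658203)
[[0.4085, 0.318, 0.09], [0.4021, 0.3402, 0.09], [0.4579, 0.357, 0.09], [0.4647, 0.3337, 0.09]]
proj of top-view est [[288.0, 214.0], [262.0, 214.0], [260.0, 153.0], [288.0, 153.0]]
base [[287.0, 203.0], [263.0, 203.0], [262.0, 147.0], [287.0, 147.0]]
```

```bash
python3 - <<'E'
from h import *
plan([.4333,.3370,.080],np.radians(106.2))
E
```

```text
shift mm [ -3.2   1.8 209. ] turn [-0.  -0.1 -1.8] j6 0.25
```

Emit:
servo_tool(motion=[{"fingers": -1,"tx": -0.003,"ty": 0.002,"tz": 0.035,"wx": 0,"wy": 0,"wz": -1.8},{"fingers": -1,"tx": -0.003,"ty": 0.002,"tz": 0.07,"wx": 0,"wy": 0,"wz": -1.8},{"fingers": -1,"tx": -0.003,"ty": 0.002,"tz": 0.105,"wx": 0,"wy": 0,"wz": -1.8},{"fingers": -1,"tx": -0.003,"ty": 0.002,"tz": 0.14,"wx": 0,"wy": 0,"wz": -1.8},{"fingers": -1,"tx": -0.003,"ty": 0.002,"tz": 0.17,"wx": 0,"wy": 0,"wz": -1.8},{"fingers": -1,"tx": -0.003,"ty": 0.002,"tz": 0.195,"wx": 0,"wy": 0,"wz": -1.8},{"fingers": -1,"tx": -0.003,"ty": 0.002,"tz": 0.209,"wx": 0,"wy": 0,"wz": -1.8},{"fingers": -1,"tx": -0.003,"ty": 0.002,"tz": 0.209,"wx": 0,"wy": 0,"wz": -1.8},{"fingers": 1,"tx": -0.003,"ty": 0.002,"tz": 0.209,"wx": 0,"wy": 0,"wz": -1.8},{"fingers": 1,"tx": -0.003,"ty": 0.002,"tz": 0.209,"wx": 0,"wy": 0,"wz": -1.8},{"fingers": 1,"tx": -0.003,"ty": 0.002,"tz": 0.209,"wx": 0,"wy": 0,"wz": -1.8},{"fingers": 1,"tx": -0.003,"ty": 0.002,"tz": 0.209,"wx": 0,"wy": 0,"wz": -1.8}])

```text
t: 7.43
position: [0.4341, 0.3376, 0.0824]
tcp_rot: [0.001, -0.141, 0.99, 0.0]
ft_force: [-0.4, -0.1, 0.7]
gripper_width: 0.0387
gripper_force: 0.0
```

Emit:
servo_tool(motion=[{"fingers": 1,"tx": 0,"ty": 0,"tz": 0,"wx": 0,"wy": 0,"wz": 0},{"fingers": 1,"tx": 0,"ty": 0,"tz": 0,"wx": 0,"wy": 0,"wz": 0},{"fingers": 1,"tx": 0,"ty": 0,"tz": 0,"wx": 0,"wy": 0,"wz": 0}])

```text
t: 7.68
position: [0.4339, 0.3374, 0.0822]
tcp_rot: [0.001, -0.141, 0.99, 0.0]
ft_force: [-0.1, 0.5, 6.0]
gripper_width: 0.0233
gripper_force: 58.8
```

```bash
python3 - <<'E'
from h import *
show(); plan([.624,-.05,.30],np.radians(145))
E
```

```text
t 7.68 pos [0.4339 0.3374 0.0822] y yaw 106.26 z [ 0.002  0.001 -1.   ] F [-0.1  0.5  6. ] M [-0.2   0.19  0.  ] w 0.023264695828808628 g 58.8302081823349 j [ 0.51  0.36 -0.28  0.93 -0.    0.22]
shift mm [ -74.3 -425.1 -217.8] turn [ -0.    0.1 -38.7] j6 0.22
```

Emit:
servo_tool(motion=[{"fingers": 1,"tx": 0,"ty": 0,"tz": -0.02,"wx": 0,"wy": 0,"wz": 0},{"fingers": 1,"tx": 0,"ty": 0,"tz": -0.05,"wx": 0,"wy": 0,"wz": 0},{"fingers": 1,"tx": 0,"ty": 0,"tz": -0.085,"wx": 0,"wy": 0,"wz": 0},{"fingers": 1,"tx": 0,"ty": 0,"tz": -0.12,"wx": 0,"wy": 0,"wz": 0},{"fingers": 1,"tx": 0,"ty": 0,"tz": -0.155,"wx": 0,"wy": 0,"wz": 0},{"fingers": 1,"tx": 0,"ty": 0,"tz": -0.19,"wx": 0,"wy": 0,"wz": 0},{"fingers": 1,"tx": 0,"ty": 0,"tz": -0.21,"wx": 0,"wy": 0,"wz": 0},{"fingers": 1,"tx": 0,"ty": 0,"tz": -0.218,"wx": 0,"wy": 0,"wz": 0}])

```text
t: 8.35
position: [0.434, 0.3375, 0.3028]
tcp_rot: [0.002, -0.142, 0.99, 0.001]
ft_force: [0.1, -0.0, -1.6]
gripper_width: 0.0232
gripper_force: 59.7
```

Emit:
servo_tool(motion=[{"fingers": 1,"tx": -0.006,"ty": -0.034,"tz": 0,"wx": 0,"wy": 0,"wz": -3},{"fingers": 1,"tx": -0.012,"ty": -0.068,"tz": 0,"wx": 0,"wy": 0,"wz": -6},{"fingers": 1,"tx": -0.018,"ty": -0.102,"tz": 0,"wx": 0,"wy": 0,"wz": -9},{"fingers": 1,"tx": -0.024,"ty": -0.136,"tz": 0,"wx": 0,"wy": 0,"wz": -12},{"fingers": 1,"tx": -0.03,"ty": -0.17,"tz": 0,"wx": 0,"wy": 0,"wz": -15},{"fingers": 1,"tx": -0.036,"ty": -0.204,"tz": 0,"wx": 0,"wy": 0,"wz": -18},{"fingers": 1,"tx": -0.042,"ty": -0.238,"tz": 0,"wx": 0,"wy": 0,"wz": -22},{"fingers": 1,"tx": -0.048,"ty": -0.272,"tz": 0,"wx": 0,"wy": 0,"wz": -26},{"fingers": 1,"tx": -0.054,"ty": -0.306,"tz": 0,"wx": 0,"wy": 0,"wz": -30},{"fingers": 1,"tx": -0.06,"ty": -0.34,"tz": 0,"wx": 0,"wy": 0,"wz": -33},{"fingers": 1,"tx": -0.065,"ty": -0.365,"tz": 0,"wx": 0,"wy": 0,"wz": -36},{"fingers": 1,"tx": -0.067,"ty": -0.375,"tz": 0,"wx": 0,"wy": 0,"wz": -38.5}])

```text
t: 9.35
position: [0.6039, -0.0073, 0.297]
tcp_rot: [-0.001, -0.46, 0.888, 0.0]
ft_force: [0.3, 0.8, -1.3]
gripper_width: 0.0231
gripper_force: 59.8
```

```bash
python3 - <<'E'
from h import *
show(); plan([.624,-.05,.30],np.radians(144.4)); im,p=grab('wrist','w5.png')
E
```

```text
t 9.35 pos [ 0.6039 -0.0073  0.297 ] y yaw 144.76 z [-0.003 -0.    -1.   ] F [ 0.3  0.8 -1.3] M [ 0.04  0.01 -0.04] w 0.023089591111002505 g 59.79670822620392 j [-0.15  0.35  0.27  1.49 -0.   -1.11]
shift mm [ 23.3 -41.   -3. ] turn [ 0.1 -0.1  0.4] j6 -1.11
```

View pics/w5.png

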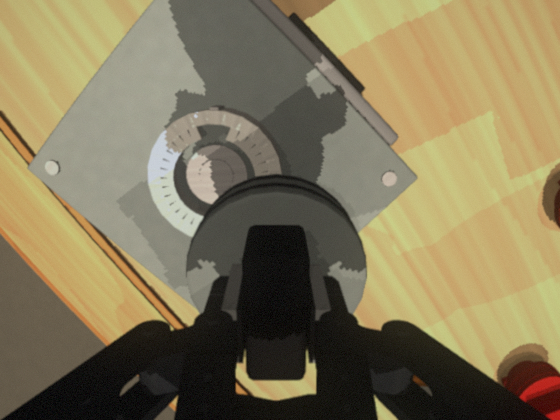

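The held cartridge's disc spans (187..367, ~265). The collar is at about (215,172), with one slot visible near (207,130). I'll overlay the current estimate to check it.

```bash
python3 - <<'E'
from h import *
im=cv2.imread('pics/w5.png'); p=cams.camera_params('wrist'); s=arm.sense()
t=np.radians(np.arange(0,360,6)); C=np.c_[np.cos(t),np.sin(t),0*t]
big=cv2.resize(im[90:290,130:380],None,fx=3,fy=3,interpolation=cv2.INTER_CUBIC)
def dots(c,r,col):
    for q in proj(p,np.array(c)+C*r): cv2.circle(big,tuple(int(v) for v in ((q-[130,90])*3).round()),2,col,-1)
c=[.6235,-.05,.17]
dots(c,.0465,(0,0,255)); dots(c,.0285,(0,255,0))
tc=np.array(s['position']); dots(tc-[0,0,.026],.042,(255,0,255)); 
for a in(54.4,234.4):
    a=np.radians(a); q=proj(p,np.array(c)+.033*np.array([np.cos(a),np.sin(a),0]))[0]; cv2.drawMarker(big,tuple(int(v) for v in (q-[130,90])*3),(255,255,0),0,14,2)
cv2.imwrite('pics/c5.png',big)
E
```

```text
(no output)
```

View pics/c5.png

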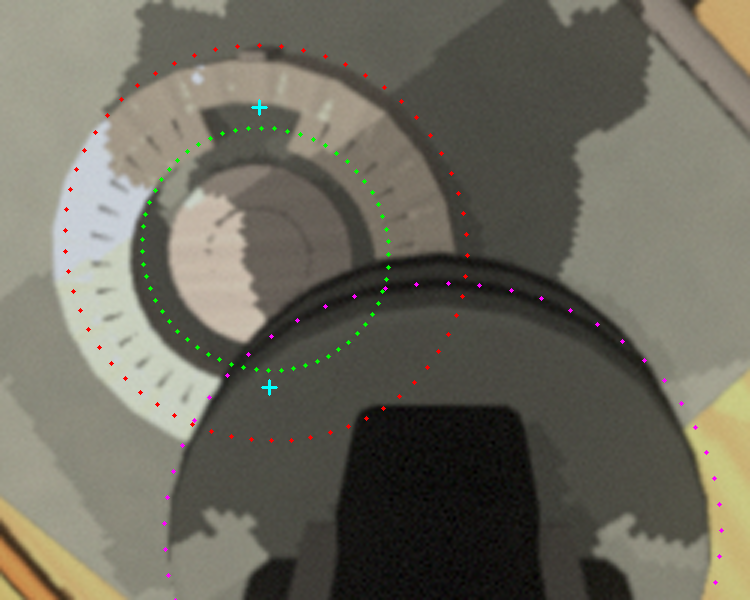

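```bash
python3 - <<'E'
from h import *
from scipy.optimize import least_squares
p=cams.camera_params('wrist'); s=arm.sense(); Rt=rot(s['tcp_rot'])
f=lambda q:np.array(q,float)/3+[130,90]
X=onz(p,f([(53,255),(108,122),(240,60),(385,110),(456,240),(188,438)]),.17)[:,:2]
g=least_squares(lambda v:np.hypot(*(X-v[:2]).T)-v[2],[.62,-.05,.0465]); print('outer',g.x,(g.fun*1e3).round(1))
Y=onz(p,f([(131,250),(376,245),(150,330),(218,378)]),.17)[:,:2]
h=least_squares(lambda v:np.hypot(*(Y-v[:2]).T)-.0285,[.62,-.05]); print('hole',h.x,(h.fun*1e3).round(1))
S=onz(p,f([(201,108),(302,110)]),.17)[:,:2]; m=S.mean(0); print('slot w',np.hypot(*(S[0]-S[1])))
for c in(g.x[:2],h.x):
    d=m-c; print('slot ang',np.degrees(np.arctan2(d[1],d[0])),np.hypot(*d))
tc=np.array(s['position']); 
for dz in(.026,.029,.061,.064):
    q=[tc+Rt.apply([.042,0,0])-[0,0,dz],tc+Rt.apply([0,.042,0])-[0,0,dz],tc+Rt.apply([0,-.042,0])-[0,0,dz]]
    print(dz,((proj(p,q)-[130,90])*3).round(0).tolist())
E
```

```text
outer [ 0.62733101 -0.04852016  0.04667928] [ 0.6 -0.6  0.   0.2  0.  -0.2]
hole [ 0.62806669 -0.04837014] [ 0.1  0.5  0.6 -0.2]
slot w 0.02250291207521037
slot ang -126.35741599353257 0.03602934092760019
slot ang -127.14592426493465 0.03658975028800703
0.026 [[443.0, 283.0], [720.0, 552.0], [165.0, 553.0]]
0.029 [[443.0, 278.0], [715.0, 543.0], [170.0, 544.0]]
0.061 [[441.0, 231.0], [673.0, 461.0], [209.0, 461.0]]
0.064 [[441.0, 228.0], [670.0, 454.0], [212.0, 454.0]]
```

The outer circle fits at r = 46.7 mm, against the 46.5 given. The collar centre is (0.6276,-0.0485), the slots lie at 53.8°, and the cartridge axis sits about 3.5 mm behind the TCP along tool x.

```bash
python3 - <<'E'
from h import *
plan([.6251,-.0510,.262],np.radians(143.8))
E
```

```text
shift mm [ 23.4 -42.1  34.8] turn [ 0.1 -0.1  1.1] j6 -1.11
```

Emit:
servo_tool(motion=[{"fingers": 1,"tx": 0.008,"ty": -0.014,"tz": 0,"wx": 0,"wy": 0,"wz": 1},{"fingers": 1,"tx": 0.016,"ty": -0.028,"tz": 0,"wx": 0,"wy": 0,"wz": 1},{"fingers": 1,"tx": 0.0234,"ty": -0.042,"tz": 0,"wx": 0.1,"wy": -0.1,"wz": 1},{"fingers": 1,"tx": 0.0234,"ty": -0.042,"tz": 0.01,"wx": 0.1,"wy": -0.1,"wz": 1},{"fingers": 1,"tx": 0.0234,"ty": -0.042,"tz": 0.025,"wx": 0.1,"wy": -0.1,"wz": 1},{"fingers": 1,"tx": 0.0234,"ty": -0.042,"tz": 0.035,"wx": 0.1,"wy": -0.1,"wz": 1},{"fingers": 1,"tx": 0.0234,"ty": -0.042,"tz": 0.035,"wx": 0.1,"wy": -0.1,"wz": 1}])

```text
t: 9.98
position: [0.6232, -0.0476, 0.2618]
tcp_rot: [-0.0, -0.452, 0.892, 0.001]
ft_force: [0.1, 0.8, -3.1]
gripper_width: 0.0232
gripper_force: 59.7
```

```bash
python3 - <<'E'
from h import *
show(); plan([.6251,-.0510,.250],np.radians(143.8))
E
```

```text
t 9.98 pos [ 0.6232 -0.0476  0.2618] y yaw 143.75 z [-0.001  0.001 -1.   ] F [ 0.1  0.8 -3.1] M [-0.02 -0.    0.02] w 0.023228174560894495 g 59.66022491455078 j [-0.21  0.39  0.24  1.43  0.   -1.15]
shift mm [ 1.7 -3.6 11.8] turn [ 0.1  0.  -0. ] j6 -1.15
```

Emit:
servo_tool(motion=[{"fingers": 1,"tx": 0.0017,"ty": -0.0036,"tz": 0,"wx": 0.1,"wy": 0,"wz": 0},{"fingers": 1,"tx": 0.0017,"ty": -0.0036,"tz": 0,"wx": 0.1,"wy": 0,"wz": 0},{"fingers": 1,"tx": 0.0017,"ty": -0.0036,"tz": 0.003,"wx": 0.1,"wy": 0,"wz": 0},{"fingers": 1,"tx": 0.0017,"ty": -0.0036,"tz": 0.006,"wx": 0.1,"wy": 0,"wz": 0}])

```text
t: 10.32
position: [0.626, -0.0508, 0.2589]
tcp_rot: [0.002, -0.452, 0.892, -0.002]
ft_force: [0.7, -0.8, -2.1]
gripper_width: 0.0228
gripper_force: 59.8
```

```bash
python3 - <<'E'
from h import *
show(); plan([.6251,-.0510,.245],np.radians(143.8)); grab('scene','s6.png')
im=cv2.imread('pics/s6.png'); cv2.imwrite('pics/s6c.png',cv2.resize(im[170:320,200:400],None,fx=4,fy=4,interpolation=cv2.INTER_CUBIC))
E
```

```text
t 10.32 pos [ 0.626  -0.0508  0.2589] y yaw 143.77 z [ 0.005 -0.001 -1.   ] F [ 0.7 -0.8 -2.1] M [ 0.02  0.02 -0.03] w 0.022815263266562132 g 59.817532896995544 j [-0.21  0.39  0.24  1.41  0.   -1.15]
shift mm [ 0.7  0.7 13.9] turn [-0.3  0.1 -0. ] j6 -1.15
```

Emit:
servo_tool(motion=[{"fingers": 1,"tx": 0.0007,"ty": 0.0007,"tz": 0.003,"wx": 0,"wy": 0,"wz": 0},{"fingers": 1,"tx": 0.0007,"ty": 0.0007,"tz": 0.006,"wx": 0,"wy": 0,"wz": 0},{"fingers": 1,"tx": 0.0007,"ty": 0.0007,"tz": 0.008,"wx": 0,"wy": 0,"wz": 0},{"fingers": 1,"tx": 0.0007,"ty": 0.0007,"tz": 0.01,"wx": 0,"wy": 0,"wz": 0}])

```text
t: 10.7
position: [0.6246, -0.0509, 0.248]
tcp_rot: [0.002, -0.452, 0.892, -0.001]
ft_force: [0.1, -0.3, -1.7]
gripper_width: 0.0227
gripper_force: 59.8
```

Emit:
servo_tool(motion=[{"fingers": 1,"tx": 0,"ty": 0,"tz": 0.002,"wx": 0,"wy": 0,"wz": 0},{"fingers": 1,"tx": 0,"ty": 0,"tz": 0.004,"wx": 0,"wy": 0,"wz": 0}])

```text
t: 10.87
position: [0.6247, -0.051, 0.2441]
tcp_rot: [0.002, -0.452, 0.892, -0.001]
ft_force: [-0.1, 0.2, -1.2]
gripper_width: 0.0231
gripper_force: 59.8
```

```bash
python3 - <<'E'
from h import *
show(); plan([.6251,-.0510,.230],np.radians(143.8))
E
```

```text
t 10.87 pos [ 0.6247 -0.051   0.2441] y yaw 143.77 z [ 0.004 -0.001 -1.   ] F [-0.1  0.2 -1.2] M [-0.01  0.03 -0.08] w 0.023067607017563576 g 59.81740415096283 j [-0.22  0.39  0.2   1.38  0.   -1.15]
shift mm [-0.2 -0.3 14.1] turn [-0.2  0.1 -0. ] j6 -1.15
```

The spigot is about 8 mm down the mouth with no contact, so it is passing the slots. I keep pressing.

Emit:
servo_tool(motion=[{"fingers": 1,"tx": 0,"ty": 0,"tz": 0.002,"wx": -0.2,"wy": 0.1,"wz": 0},{"fingers": 1,"tx": 0,"ty": 0,"tz": 0.004,"wx": -0.2,"wy": 0.1,"wz": 0},{"fingers": 1,"tx": 0,"ty": 0,"tz": 0.006,"wx": -0.2,"wy": 0.1,"wz": 0},{"fingers": 1,"tx": 0,"ty": 0,"tz": 0.006,"wx": -0.2,"wy": 0.1,"wz": 0}])

```text
t: 11.2
position: [0.6249, -0.051, 0.2384]
tcp_rot: [0.0, -0.452, 0.892, -0.0]
ft_force: [-0.2, -0.0, 3.0]
gripper_width: 0.0229
gripper_force: 60.6
```

Emit:
servo_tool(motion=[{"fingers": 1,"tx": 0,"ty": 0,"tz": 0.002,"wx": 0,"wy": 0,"wz": 0},{"fingers": 1,"tx": 0,"ty": 0,"tz": 0.004,"wx": 0,"wy": 0,"wz": 0},{"fingers": 1,"tx": 0,"ty": 0,"tz": 0.004,"wx": 0,"wy": 0,"wz": 0}])

```text
t: 11.45
position: [0.6249, -0.051, 0.2343]
tcp_rot: [0.0, -0.452, 0.892, -0.0]
ft_force: [0.1, 0.5, 4.7]
gripper_width: 0.0229
gripper_force: 60.8
```

```bash
python3 - <<'E'
from h import *
show(); plan([.6251,-.0510,.2325],np.radians(143.8))
E
```

```text
t 11.45 pos [ 0.6249 -0.051   0.2343] y yaw 143.77 z [ 0.001 -0.    -1.   ] F [0.1 0.5 4.7] M [-0.02 -0.12  0.04] w 0.022865758271649224 g 60.84723472595215 j [-0.22  0.4   0.18  1.36 -0.   -1.15]
shift mm [-0.1 -0.1  1.8] turn [-0.  0. -0.] j6 -1.15
```

Plunger force fits a depth of about 17–18 mm. I press 2 mm more, then twist clockwise about the cartridge axis.

Emit:
servo_tool(motion=[{"fingers": 1,"tx": 0,"ty": 0,"tz": 0.001,"wx": 0,"wy": 0,"wz": 0},{"fingers": 1,"tx": 0,"ty": 0,"tz": 0.002,"wx": 0,"wy": 0,"wz": 0},{"fingers": 1,"tx": -0.0001,"ty": 0.0004,"tz": 0.002,"wx": 0,"wy": 0,"wz": 7},{"fingers": 1,"tx": -0.0002,"ty": 0.0008,"tz": 0.002,"wx": 0,"wy": 0,"wz": 14},{"fingers": 1,"tx": -0.0004,"ty": 0.0012,"tz": 0.002,"wx": 0,"wy": 0,"wz": 21},{"fingers": 1,"tx": -0.0004,"ty": 0.0012,"tz": 0.002,"wx": 0,"wy": 0,"wz": 21}])

```text
t: 11.95
position: [0.6243, -0.0502, 0.2328]
tcp_rot: [0.001, -0.278, 0.96, -0.001]
ft_force: [-0.1, -0.9, 5.7]
gripper_width: 0.0229
gripper_force: 60.7
```

```bash
python3 - <<'E'
from h import *
show()
E
```

```text
t 11.95 pos [ 0.6243 -0.0502  0.2328] y yaw 122.32 z [ 0.001 -0.001 -1.   ] F [-0.1 -0.9  5.7] M [-0.36 -0.21  0.11] w 0.02292261000588605 g 60.728833079338074 j [-0.21  0.39  0.18  1.35 -0.   -0.78]
```

Emit:
servo_tool(motion=[{"fingers": 1,"tx": -0.0001,"ty": 0.0004,"tz": 0,"wx": 0,"wy": 0,"wz": 7},{"fingers": 1,"tx": -0.0002,"ty": 0.0008,"tz": 0,"wx": 0,"wy": 0,"wz": 14},{"fingers": 1,"tx": -0.0004,"ty": 0.0012,"tz": 0,"wx": 0,"wy": 0,"wz": 21},{"fingers": 1,"tx": -0.0006,"ty": 0.0016,"tz": 0,"wx": 0,"wy": 0,"wz": 28},{"fingers": 1,"tx": -0.0009,"ty": 0.0019,"tz": 0,"wx": 0,"wy": 0,"wz": 35},{"fingers": 1,"tx": -0.0012,"ty": 0.0022,"tz": 0,"wx": 0,"wy": 0,"wz": 42},{"fingers": 1,"tx": -0.0012,"ty": 0.0022,"tz": 0,"wx": 0,"wy": 0,"wz": 42}])

```text
t: 12.53
position: [0.6239, -0.0479, 0.2328]
tcp_rot: [0.0, 0.084, 0.996, -0.001]
ft_force: [-0.6, -2.7, 5.3]
gripper_width: 0.0228
gripper_force: 60.9
```

```bash
python3 - <<'E'
from h import *
show()
E
```

```text
t 12.53 pos [ 0.6239 -0.0479  0.2328] y yaw 80.31 z [ 0.001 -0.001 -1.   ] F [-0.6 -2.7  5.3] M [-0.65  0.22  0.09] w 0.02279995522315937 g 60.93179225921631 j [-0.21  0.39  0.18  1.35 -0.   -0.04]
```

Emit:
servo_tool(motion=[{"fingers": 1,"tx": -0.0001,"ty": 0.0004,"tz": 0,"wx": 0,"wy": 0,"wz": 6},{"fingers": 1,"tx": -0.0002,"ty": 0.0008,"tz": 0,"wx": 0,"wy": 0,"wz": 12},{"fingers": 1,"tx": -0.0003,"ty": 0.001,"tz": 0,"wx": 0,"wy": 0,"wz": 17},{"fingers": 1,"tx": -0.0003,"ty": 0.001,"tz": 0,"wx": 0,"wy": 0,"wz": 17}])

```text
t: 12.87
position: [0.6241, -0.047, 0.2327]
tcp_rot: [0.0, 0.23, 0.973, -0.001]
ft_force: [-1.8, -2.5, 5.8]
gripper_width: 0.023
gripper_force: 60.9
```

```bash
python3 - <<'E'
from h import *
show()
E
```

```text
t 12.87 pos [ 0.6241 -0.047   0.2327] y yaw 63.44 z [ 0.    -0.001 -1.   ] F [-1.8 -2.5  5.8] M [-0.77  0.48  0.14] w 0.02299142479056286 g 60.927568674087524 j [-0.21  0.39  0.18  1.35 -0.    0.25]
```

Emit:
servo_tool(motion=[{"fingers": 1,"tx": -0.0001,"ty": 0.0002,"tz": 0,"wx": 0,"wy": 0,"wz": 2},{"fingers": 1,"tx": -0.0001,"ty": 0.0003,"tz": 0,"wx": 0,"wy": 0,"wz": 4},{"fingers": 1,"tx": -0.0001,"ty": 0.0003,"tz": 0,"wx": 0,"wy": 0,"wz": 4}])

```text
t: 13.12
position: [0.6243, -0.0468, 0.2327]
tcp_rot: [0.0, 0.262, 0.965, -0.001]
ft_force: [-2.3, -3.3, 6.5]
gripper_width: 0.0231
gripper_force: 61.0
```

```bash
python3 - <<'E'
from h import *
show()
E
```

```text
t 13.12 pos [ 0.6243 -0.0468  0.2327] y yaw 59.64 z [-0.    -0.001 -1.   ] F [-2.3 -3.3  6.5] M [-0.74  0.54  0.21] w 0.023052013972398158 g 60.954206585884094 j [-0.21  0.4   0.18  1.35 -0.    0.32]
```

Emit:
servo_tool(motion=[{"fingers": 1,"tx": 0,"ty": 0.0002,"tz": 0,"wx": 0,"wy": 0,"wz": 2},{"fingers": 1,"tx": 0,"ty": 0.0002,"tz": 0,"wx": 0,"wy": 0,"wz": 3},{"fingers": 1,"tx": 0,"ty": 0.0002,"tz": 0,"wx": 0,"wy": 0,"wz": 3}])

```text
t: 13.37
position: [0.6243, -0.0467, 0.2327]
tcp_rot: [0.0, 0.286, 0.958, -0.001]
ft_force: [-2.7, -3.1, 6.5]
gripper_width: 0.0229
gripper_force: 61.0
```

```bash
python3 - <<'E'
from h import *
show()
E
```

```text
t 13.37 pos [ 0.6243 -0.0467  0.2327] y yaw 56.72 z [-0.    -0.001 -1.   ] F [-2.7 -3.1  6.5] M [-0.77  0.68  0.44] w 0.022925153330689216 g 61.00947976112366 j [-0.21  0.4   0.18  1.35 -0.    0.37]
```

Emit:
servo_tool(motion=[{"fingers": 1,"tx": 0,"ty": 0.0002,"tz": 0,"wx": 0,"wy": 0,"wz": 2},{"fingers": 1,"tx": 0,"ty": 0.0002,"tz": 0,"wx": 0,"wy": 0,"wz": 2}])

```text
t: 13.53
position: [0.6243, -0.0464, 0.2327]
tcp_rot: [-0.0, 0.303, 0.953, -0.001]
ft_force: [-2.6, -2.8, 6.5]
gripper_width: 0.0233
gripper_force: 65.2
```

```bash
python3 - <<'E'
from h import *
show()
E
```

```text
t 13.53 pos [ 0.6243 -0.0464  0.2327] y yaw 54.74 z [-0.    -0.001 -1.   ] F [-2.6 -2.8  6.5] M [-0.64  0.9   1.14] w 0.023327352431552414 g 65.21762251853943 j [-0.21  0.4   0.18  1.35 -0.    0.41]
```

The twist moment jumped from 0.2 to 1.1 N m, so it is at the stop. I hold for a moment and take a final look.

Emit:
servo_tool(motion=[{"fingers": 1,"tx": 0,"ty": 0,"tz": 0,"wx": 0,"wy": 0,"wz": 0},{"fingers": 1,"tx": 0,"ty": 0,"tz": 0,"wx": 0,"wy": 0,"wz": 0},{"fingers": 1,"tx": 0,"ty": 0,"tz": 0,"wx": 0,"wy": 0,"wz": 0},{"fingers": 1,"tx": 0,"ty": 0,"tz": 0,"wx": 0,"wy": 0,"wz": 0},{"fingers": 1,"tx": 0,"ty": 0,"tz": 0,"wx": 0,"wy": 0,"wz": 0},{"fingers": 1,"tx": 0,"ty": 0,"tz": 0,"wx": 0,"wy": 0,"wz": 0}])

```text
t: 14.03
position: [0.6243, -0.0464, 0.2327]
tcp_rot: [0.0, 0.302, 0.953, -0.001]
ft_force: [-2.8, -3.1, 6.6]
gripper_width: 0.0231
gripper_force: 65.0
```

```bash
python3 - <<'E'
from h import *
show(); a,_=grab('scene'); b,_=grab('wrist')
cv2.imwrite('pics/f.png',np.hstack([cv2.resize(a[140:360,140:400],(400,338)),cv2.resize(b,(400,338),interpolation=cv2.INTER_AREA)]))
E
```

```text
t 14.03 pos [ 0.6243 -0.0464  0.2327] y yaw 54.84 z [-0.    -0.001 -1.   ] F [-2.8 -3.1  6.6] M [-0.71  0.85  1.06] w 0.023054882901130815 g 64.98530387878418 j [-0.21  0.4   0.18  1.35 -0.    0.41]
```

View pics/f.png

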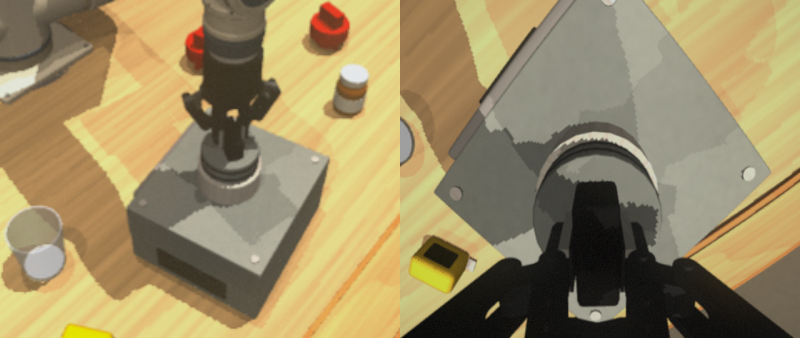

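The cartridge sits upright in the collar and is held at the stop. The drawer is shut and the bystanders are untouched.

```bash
python3 -c "
from workcell import arm
print(arm.close_job())"
```

```text
the job is handed in; nothing more can be done
None
```

The drawer is pushed home, and the cartridge is pressed into the socket, twisted clockwise to its stop and still held there; I handed the job in at about 14 s, and no verdict came back.

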